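# Start the centrifuge rotor's hold-down screw at the bottom of its deep well

### The job

Take the orange-winged hold-down screw out of its blue stand, lower it upright into the deep well in the hub of the centrifuge rotor, and feel for the thread start at the bottom with light pressure, never forcing it. When it has dropped into the thread, turn it clockwise until its steel flange lies flush on the hub's rim all round, then let go, leaving everything else on the table where it is.

Things in the scene. Friction and masses are not known exactly. Their poses are not given: they have to be found in the camera images.
- screw: The loose hold-down screw, 0.11 to 0.22 kg, hanging upright by its flange in the stand at the start. Origin: centre of the underside of its steel flange (40 mm across, 4 mm thick); z up along the screw, x along the wing's long side. Below the flange a steel stem 12 mm across. A half turn about z looks and works the same.
- screw_wing (a point): Where to grip the screw: middle of its orange wing, 29 mm above the flange's underside. The wing is 36 mm long (x), 14 mm thick (y: close on this) and reaches from 10 to 44 mm above the flange's underside; below it a neck 14 mm across.
- screw_lugs (a point): The screw's two brass thread lugs, out to +x and -x, 21 mm from end to end, 5 mm round; this point is on the axis, 65 mm below the flange's underside. Below them a tapered nose 10 mm across, ending 75.5 mm below the flange's underside.
- well_mouth (a point): Centre of the well's mouth, level with the flat top rim (56 mm across) of the steel hub of the rotor, 130 mm above the table; z up. The mouth is bevelled from 32.6 to 24.6 mm across in its first 4 mm; below, the bore is 24.6 mm. With the screw home its flange lies on this rim.
- thread_face (a point): On the well's axis, 55 mm below the rim: flat upper face of a brass two-start thread (hole 15 mm) with two opposite gaps, 52 degrees wide, where the lugs drop 9 mm. The gaps' angle is unknown: new each time, unrelated to any yaw; it does not turn. Lugs resting on this face: flange 12.4 mm above the rim; lugs dropped: 3.3 mm.
- hub (a point): The hub, 12 mm below its rim. After the drop the thread leads clockwise (from above) down, 26 mm per full turn, with 1.5 mm of up and down play: the flange meets the rim 55 to 75 degrees after the drop; it may turn some 40 degrees more before the lugs meet the thread's end, a hard stop. Anticlockwise the lugs meet a wall. Over 25 N between screw and centrifuge harms the thread.
- centrifuge: White bench centrifuge, fixed, 280 (x) by 300 (y) mm and 95 mm high, grey panel with display facing -x; origin under its centre on the table, the well straight above it. Its aluminium rotor, 210 mm across, rises from 101 mm at the edge to 118 mm at the hub.
- stand_hole (a point): Centre of the hole (26 mm) in the top of the blue screw stand, a fixed block of 70 by 70 mm, 85 mm high; the screw's flange rests on its top.
- filter: Green round respirator filter, loose bystander, 104 mm across, 70 mm high; origin under its centre.
- bottle_tall: Amber bottle, loose bystander, 70 mm across, 170 mm high; origin under its centre.
- bottle_short: Amber bottle, loose bystander, 56 mm across, 110 mm high; origin under its centre.
- bowl: Steel bowl, loose bystander, 170 mm across, 60 mm high; origin under its centre.
- forceps: Steel forceps lying flat, loose bystander, 150 mm long (x), 8 mm high; origin under the middle.
- dish: Shallow glass dish, loose bystander, 90 mm across; origin under its centre.
- tube_rack: White rack with capped tubes, loose bystander, 60 (x) by 160 (y) mm, 82 mm high; origin under its centre.
Not all that is in view belongs to the job. Leave any turquoise look-alike of the screw alone.

How it is judged:
By the outcome, as a careful person would: the job done as asked, in the order asked, and still so for the second after the job is handed in, with the robot touching nothing.
It also fails if it takes over 72 s, if anything falls off the work surface, if the arm or the gripper's body presses on something with over 40 N, if the wrist force passes 120 N, or if a joint passes its speed limit or range.

### The arm

A 7-joint arm with a two-finger parallel gripper is mounted at the origin on the work surface. World frame = base frame: x ahead of the robot, y to its left, z up, the work surface at z = 0. Lengths are in m, angles in rad, forces in N, time in s.
With the tool pointing down it reaches from about 0.4 to 0.85 m from the base axis. Payload 4.5 kg.
Tool frame: the origin (TCP) lies between the finger pads; the fingertips stand r.finger_overhang ahead of it and the grasp point (between the pads) lies 8 mm behind it (r.finger_overhang is the distance from the TCP to the fingertips, in m); z points along the fingers, x is the direction in which the jaws open and shut, and the axes are right-handed (so a half turn about z gives the same grasp; the last joint's range is limited). The gripper opens to 88 mm and grips with 3 to 60 N. Pads are 18 mm wide; open, the fingers measure 123 mm over their backs; the gripper's body (75 mm by 187 mm) begins 45 mm behind the grasp point.
Start: joints at [-1.296, 0.689, -0.195, 1.565, 0.157, 0.902, -0.215], TCP at [0.149, 0.607, 0.25] pointing down, gripper open.
Joint ranges: [-3.01, 3.01], [-0.46, 2.08], [-1.47, 1.51], [0.13, 2.56], [-1, 4.14], [0.04, 2.09], [-2.66, 2.66]. Speed limits (rad/s): [2.57, 2.57, 3.14, 3.14, 3.14, 3.14, 3.14].

### API

Orientations are given as a unit quaternion [x, y, z, w].
In Python, from plant import r gives the robot as it stands.
- The arm moves only by the tool move_arm, never from a script. Its argument "targets" is a list that holds one entry, the list of rows, each a list of 7 numbers: the turn, a rotation vector about the world's x, y, z in rad, then the shift along the world's x, y, z in m, then the opening, from 0 (shut) to 1 (fully open). A call has 1 to 5 rows; each row shifts and turns the pose as measured when the row begins; what a row does not reach is not made up. A row lasts 1/10 s, in which the tool goes at most 50 mm and 8.59 degrees, less where a joint would pass 70% of its speed; a pose out of reach is approached as far as the arm can. A call with a gripper value outside its range is refused whole. The fingers move at their own pace and stop on an object; "force" is the grip in N (left out, the last holds). Time passes only in rows, so rows that do not move let the fingers close. It gives the time, the measured TCP pose, the force and the opening at its end, in the units of the state.
- r.get_state(): the state, without advancing time (a new reading comes with each control period).
- r.snapshot(name): name is "scene" or "side" or "wrist"; returns a dict with "frame" (400x640x3 uint8, red, green, blue), "K" (3x3 intrinsics, pixels), "D" ([k1, k2, p1, p2, k3] as OpenCV has them; the pictures are not rectified), "T" (4x4, takes a point from camera to world coordinates). Camera axes: x right, y up, looking along -z (the intrinsics and any distortion apply to the point x, -y, -z); pixel columns grow to the right and rows downward; lengths in m; the calibration is good to about 2 mm. A picture is of the moment at which its call begins. There is no depth.
- r.finish_job(): hands the job in, once; it reports no verdict.
Trained networks look in a picture, given as the dict that the camera call returned (one of the last four; its "shot" number tells which), for a name from the list of things; names that differ only in an ending like _2 or _b are one class to them, and where a whole thing is asked for, a point or a joint stands for the part that bears it (a point fixed in the world has none). Each returns a list of dicts, best first, with "score" (0 to 1); they miss things now and then, are a little off and sometimes report something else, mostly with a low value. They report only what shows in the picture. A call takes as long as a camera call. They do not tell look-alikes from the thing itself.
- r.find_in(picture, query): "centre" ([row, column] in pixels, amid what is visible of it).
The state is a dict: "clock": time; "q": joint angles; "qd": joint speeds; "joint_torque": joint torques, N m; "tool_pos": TCP position; "eef_rot": TCP orientation; "contact_force": force on the tool from outside, world axes, zero at the start; "moment": the same for the moment, N m; "opening": opening from 0.0 (shut) to 1.0 (fully open).
Only numpy, scipy, OpenCV 4.12 (cv2) and the standard library are available. Lean on these libraries where they do the work, as an engineer would, in place of code of your own. Each camera call takes 0.05 s, during which the arm holds its last target. There are 200 camera calls.

## Working session

There is one attempt and no reset: what is moved stays moved. The work goes in short steps, Python scripts to look and compute and a tool call to move; the robot and the scene stay as the last step left them, time stands still between calls to the robot, and variables do not carry over. Pictures are saved under pics/ and viewed, about 8 in all and at most 12, crops included, and the job is handed in when it is done.

Besides the shell and the picture viewer there is one more tool, called after "Call:" by a JSON object that holds its "fn" and its "kwargs", one argument or row to a line. move_arm: Moves the arm, as the interface text tells. Its arguments: {"type":"object","properties":{"targets":{"type":"array","items":{"type":"array","items":{"type":"array","items":{"type":"number"}}}},"force":{"type":"number"}},"required":["targets"]}

```bash
ls; mkdir -p pics; cat > h.py <<'E'
import numpy as np, cv2
from plant import r
def px(P,s):
    P=np.atleast_2d(P).astype(float); T=np.linalg.inv(s["T"]); c=P@T[:3,:3].T+T[:3,3]
    c=c*[1,-1,-1]
    return cv2.projectPoints(c,np.zeros(3),np.zeros(3),np.array(s["K"],float),np.array(s["D"],float))[0][:,0]
def ray(rc,s):
    u=cv2.undistortPoints(np.array([[[rc[1],rc[0]]]],float),np.array(s["K"],float),np.array(s["D"],float))[0,0]
    T=np.array(s["T"]); d=T[:3,:3]@[u[0],-u[1],-1]; return T[:3,3],d/np.linalg.norm(d)
def at_z(rc,s,z):
    o,d=ray(rc,s); return o+d*(z-o[2])/d[2]
def tri(rs):
    A=np.zeros((3,3));b=np.zeros(3)
    for o,d in rs:
        M=np.eye(3)-np.outer(d,d);A+=M;b+=M@o
    p=np.linalg.solve(A,b); return p,[np.linalg.norm((np.eye(3)-np.outer(d,d))@(p-o)) for o,d in rs]
def save(n,im): cv2.imwrite("pics/"+n,im[:,:,::-1])
E
python3 - <<'E'
from h import *
np.set_printoptions(precision=4,suppress=True)
st=r.get_state(); print(st, r.finger_overhang)
S={n:r.snapshot(n) for n in("scene","side","wrist")}
for n,s in S.items():
    save(n+".png",s["frame"]); print(n,np.array(s["T"]).round(3).tolist())
    for q in("screw","screw_wing","well_mouth","stand_hole","hub","centrifuge","bottle_tall","tube_rack"):
        print(q,[([round(v) for v in d["centre"]],round(d["score"],2)) for d in r.find_in(s,q)][:4])
E
```

```text
pics
{'clock': 0.0, 'q': array([-1.2962,  0.69  , -0.1945,  1.5663,  0.1573,  0.9025, -0.2151]), 'qd': array([-0.0001, -0.0006, -0.0009,  0.0002,  0.0003,  0.0009,  0.0001]), 'joint_torque': array([ -0.0005, -52.7564,  -1.2667, -15.3428,  -0.0526,   0.0066,
         0.0002]), 'tool_pos': array([0.1489, 0.6064, 0.2489]), 'eef_rot': array([ 0.7869,  0.6171, -0.0007,  0.0006]), 'contact_force': array([0.342 , 0.3429, 0.7839]), 'moment': array([ 0.0058, -0.0482,  0.005 ]), 'opening': 1.0010418362061473} 0.011
scene [[-0.341, -0.624, 0.703, 1.457], [0.94, -0.228, 0.254, 0.256], [0.002, 0.747, 0.665, 0.969], [0.0, 0.0, 0.0, 1.0]]
screw [([233, 486], 0.68), ([224, 326], 0.66), ([202, 459], 0.65), ([184, 449], 0.47)]
screw_wing [([183, 452], 0.74), ([202, 458], 0.67), ([227, 488], 0.57)]
well_mouth [([219, 329], 0.8), ([200, 459], 0.19)]
stand_hole [([222, 329], 0.33)]
hub [([223, 327], 0.59)]
centrifuge [([223, 326], 0.62), ([273, 445], 0.57)]
bottle_tall [([227, 190], 0.26)]
tube_rack [([292, 284], 0.62), ([222, 327], 0.38)]
side [[0.925, 0.19, -0.329, 0.2], [-0.38, 0.488, -0.786, -0.87], [0.012, 0.852, 0.524, 0.625], [0.0, 0.0, 0.0, 1.0]]
screw [([166, 226], 0.77), ([144, 267], 0.48), ([156, 250], 0.43)]
screw_wing [([165, 228], 0.68), ([154, 250], 0.57), ([148, 266], 0.57)]
well_mouth [([209, 320], 0.77)]
stand_hole [([172, 254], 0.82)]
hub [([208, 319], 0.94), ([172, 253], 0.22)]
centrifuge [([209, 319], 0.7)]
bottle_tall [([156, 363], 0.77)]
tube_rack [([202, 398], 0.97)]
wrist [[0.239, -0.936, -0.257, 0.082], [0.971, 0.23, 0.065, 0.624], [-0.001, -0.265, 0.964, 0.384], [0.0, 0.0, 0.0, 1.0]]
screw []
screw_wing []
well_mouth []
stand_hole []
hub []
centrifuge []
bottle_tall []
tube_rack []
```

```bash
python3 - <<'E'
import cv2
a=cv2.imread("pics/scene.png");b=cv2.imread("pics/side.png")
cv2.imwrite("pics/full.png",cv2.resize(cv2.vconcat([a[50:350,60:640],b[50:350,60:640]]),None,fx=1,fy=1))
ca=cv2.resize(a[160:280,400:540],(790,677)[:2]);
c=cv2.resize(a[165:265,420:520],(400,400),interpolation=cv2.INTER_CUBIC);d=cv2.resize(b[115:215,200:300],(400,400),interpolation=cv2.INTER_CUBIC)
cv2.imwrite("pics/crop.png",cv2.hconcat([c,d]))
E
```

```text
(no output)
```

View pics/full.png

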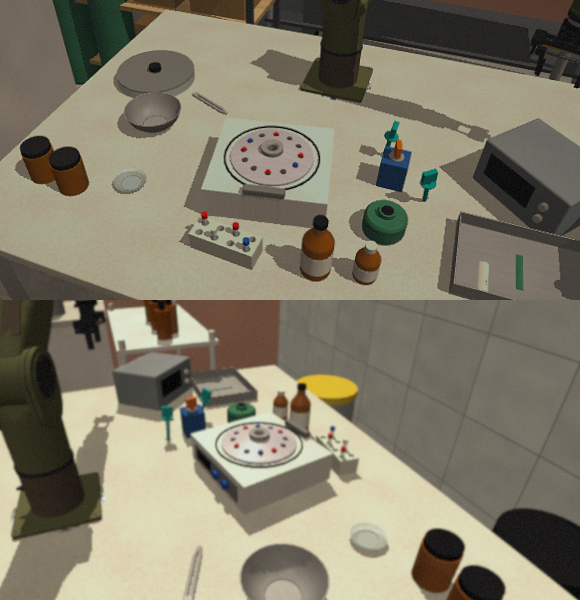

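View pics/crop.png

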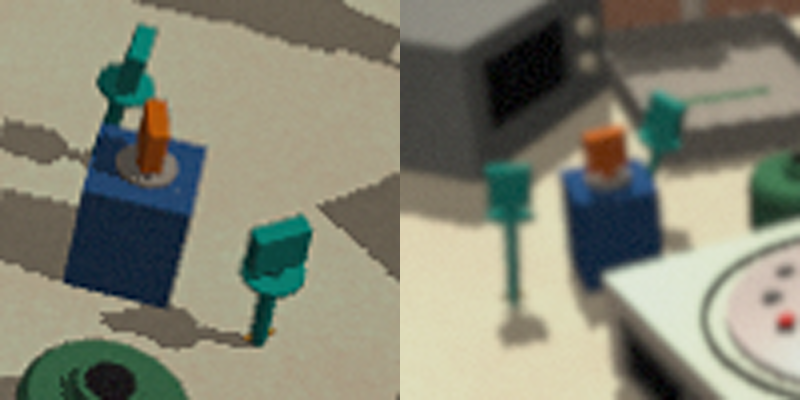

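The orange screw sits in the blue stand at scene (row 200, col 459) and side (154, 250). It is the only orange one with a flange on blue. The turquoise look-alikes are at scene (183, 452) and (227, 488), and I'll leave them alone. The hub is at scene (219, 329) and side (208, 319).

```bash
python3 - <<'E'
from h import *
np.set_printoptions(precision=4,suppress=True)
S={n:r.snapshot(n) for n in("scene","side")}
def org(s,box):
    f=s["frame"]; hsv=cv2.cvtColor(f,cv2.COLOR_RGB2HSV); m=(hsv[:,:,0]>4)&(hsv[:,:,0]<16)&(hsv[:,:,1]>170)&(hsv[:,:,2]>90)
    k=np.zeros_like(m);k[box[0]:box[1],box[2]:box[3]]=1; ys,xs=np.nonzero(m&k); return ys.mean(),xs.mean(),len(ys)
a=org(S["scene"],(180,215,440,475));b=org(S["side"],(140,170,235,265));print(a,b)
p,e=tri([ray(a,S["scene"]),ray(b,S["side"])]);print("wing",p,e)
hs=[]
for n,s in S.items():
    for q in("well_mouth","hub"):
        d=r.find_in(s,q)[0]; print(n,q,d, at_z(d["centre"],s,.13))
        if q=="well_mouth":hs.append(ray(d["centre"],s))
print("well",tri(hs))
# stand top corners from blue mask, scene
for n,box in(("scene",(180,260,420,500)),("side",(140,200,225,285))):
    s=S[n];hsv=cv2.cvtColor(s["frame"],cv2.COLOR_RGB2HSV); m=((hsv[:,:,0]>100)&(hsv[:,:,0]<125)&(hsv[:,:,1]>150)).astype(np.uint8)
    k=np.zeros_like(m);k[box[0]:box[1],box[2]:box[3]]=1; c=max(cv2.findContours(m&k,0,2)[0],key=cv2.contourArea)
    h=cv2.approxPolyDP(cv2.convexHull(c),2,True)[:,0]; print(n,[(x.tolist(),at_z((x[1],x[0]),s,.085)[:2].round(3).tolist()) for x in h])
E
```

```text
(np.float64(198.28395061728395), np.float64(458.51851851851853), 81) (np.float64(152.2027027027027), np.float64(250.86486486486487), 74)
wing [0.42   0.2509 0.112 ] [np.float64(0.0008373451908649032), np.float64(0.0008373451908649962)]
scene well_mouth {'centre': [219.4, 329.1], 'score': 0.64} [ 0.6231 -0.0265  0.13  ]
scene hub {'centre': [222.6, 326.3], 'score': 0.8} [ 0.6357 -0.029   0.13  ]
side well_mouth {'centre': [210.0, 320.5], 'score': 0.84} [ 0.492 -0.18   0.13 ]
side hub {'centre': [208.1, 319.1], 'score': 0.84} [ 0.492 -0.171  0.13 ]
well (array([ 0.5414, -0.0567,  0.0443]), [np.float64(0.003063721340991612), np.float64(0.003063721340991533)])
scene [([445, 197], [0.393, 0.217]), ([470, 202], [0.391, 0.282]), ([460, 241], [0.542, 0.279]), ([437, 235], [0.54, 0.222])]
side [([259, 158], [0.447, 0.252]), ([263, 162], [0.451, 0.218]), ([263, 175], [0.428, 0.129]), ([247, 184], [0.369, 0.091]), ([242, 172], [0.371, 0.172]), ([242, 159], [0.391, 0.265])]
```

The network's well and hub centres are the centrifuge's whole body. In the picture the hub itself is at about scene (197, 331) and side (184, 320), so I'll use my own pixels and refine them with the rotor ellipse.

```bash
python3 - <<'E'
from h import *
np.set_printoptions(precision=4,suppress=True)
S={n:r.snapshot(n) for n in("scene","side")}
rs=[]
for n,rc in(("scene",(197,331)),("side",(184,320))):
    rs.append(ray(rc,S[n])); print(n,at_z(rc,S[n],.13))
p,e=tri(rs);print(p,e)
ims=[]
t=np.linspace(0,2*np.pi,40)
for n,rc in(("scene",(197,331)),("side",(184,320))):
    s=S[n];y,x=rc; im=cv2.resize(s["frame"][y-33:y+33,x-65:x+65],None,fx=6,fy=6,interpolation=cv2.INTER_CUBIC).copy()
    for R,z in((.028,.13),(.0163,.13),(.105,.101)):
        P=np.c_[p[0]+R*np.cos(t),p[1]+R*np.sin(t),0*t+z]
        for u in px(P,s): cv2.circle(im,(int((u[0]-x+65+.5)*6),int((u[1]-y+33+.5)*6)),1,(0,255,0),-1)
    ims.append(im[:,:780])
save("hub.png",np.vstack(ims)[:600] if 0 else cv2.resize(np.vstack(ims),None,fx=.75,fy=.75))
E
```

```text
scene [ 0.5454 -0.0488  0.13  ]
side [ 0.5397 -0.0609  0.13  ]
[ 0.5423 -0.0511  0.1254] [np.float64(0.001659092620852442), np.float64(0.0016590926208525146)]
```

View pics/hub.png

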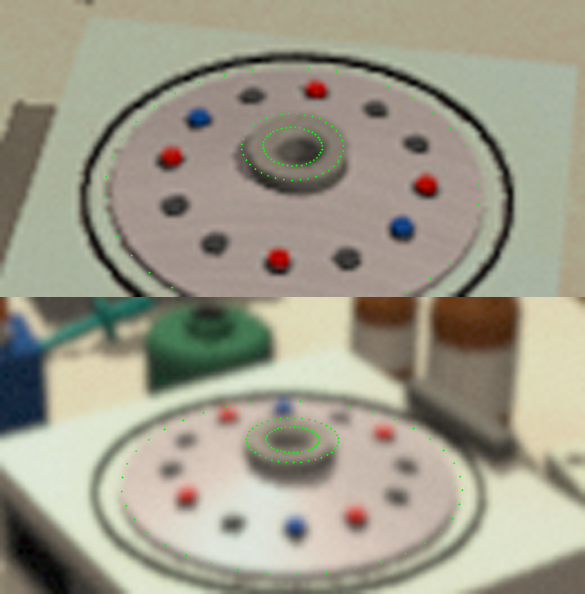

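The well is at about (0.545, -0.050) and the wing at (0.420, 0.251). I'm moving above the stand for a near look with the wrist camera.

Call:
{"fn": "move_arm", "kwargs": {
  "targets": [
    [[0, 0, 0, 0.03, -0.039, 0, 0.5], [0, 0, 0, 0.03, -0.039, 0, 0.5], [0, 0, 0, 0.03, -0.039, 0, 0.5], [0, 0, 0, 0.03, -0.039, 0, 0.5], [0, 0, 0, 0.03, -0.039, 0, 0.5]]
  ]
}}

```text
clock: 2.25
tool_pos: [0.2946, 0.4136, 0.2499]
eef_rot: [0.782, 0.623, 0.001, -0.005]
contact_force: [1.3, 0.1, -0.1]
opening: 0.568
```

Call:
{"fn": "move_arm", "kwargs": {
  "targets": [
    [[0, 0, 0, 0.03, -0.039, 0, 0.5], [0, 0, 0, 0.03, -0.039, 0, 0.5], [0, 0, 0, 0.03, -0.039, 0, 0.5], [0, 0, 0, 0.02, -0.02, 0, 0.5]]
  ]
}}

```text
clock: 2.65
tool_pos: [0.408, 0.2702, 0.2508]
eef_rot: [0.783, 0.622, 0.002, -0.004]
contact_force: [0.5, 0.8, 1.2]
opening: 0.498
```

```bash
python3 - <<'E'
from h import *
np.set_printoptions(precision=4,suppress=True)
S={n:r.snapshot(n) for n in("scene","side","wrist")}
for a,b in(((183,452),(165,228)),((227,488),(146,266))): print("turq",tri([ray(a,S["scene"]),ray(b,S["side"])]))
s=S["wrist"]; save("w1.png",s["frame"]); print(r.get_state()["tool_pos"],r.get_state()["opening"])
for q in("screw","screw_wing","stand_hole"): print(q,[(d["centre"],d["score"]) for d in r.find_in(s,q)])
f=s["frame"]; hsv=cv2.cvtColor(f,cv2.COLOR_RGB2HSV); m=((hsv[:,:,0]>4)&(hsv[:,:,0]<16)&(hsv[:,:,1]>170)&(hsv[:,:,2]>60)).astype(np.uint8)
c=max(cv2.findContours(m,0,2)[0],key=cv2.contourArea); print(cv2.boundingRect(c))
x=cv2.minAreaRect(c);print(x)
for p in cv2.boxPoints(x): print(at_z((p[1],p[0]),s,.129))
E
```

```text
turq (array([0.3375, 0.2248, 0.0914]), [np.float64(0.0003418812505852466), np.float64(0.0003418812505853236)])
turq (array([0.4887, 0.3329, 0.0944]), [np.float64(0.006515629983914434), np.float64(0.006515629983914486)])
[0.4075 0.2726 0.2508] 0.49952602652392886
screw [([237.8, 415.8], 0.92), ([130.0, 319.9], 0.76), ([201.3, 300.0], 0.74)]
screw_wing [([128.0, 321.3], 0.89), ([203.0, 302.6], 0.59)]
stand_hole [([178.8, 295.1], 0.64), ([236.5, 112.2], 0.64)]
(283, 186, 31, 47)
((299.0, 209.00001525878906), (44.72135925292969, 20.57182502746582), 63.43495178222656)
[0.3986 0.2401 0.129 ]
[0.3945 0.2574 0.129 ]
[0.4334 0.2655 0.129 ]
[0.438  0.2477 0.129 ]
```

View pics/w1.png

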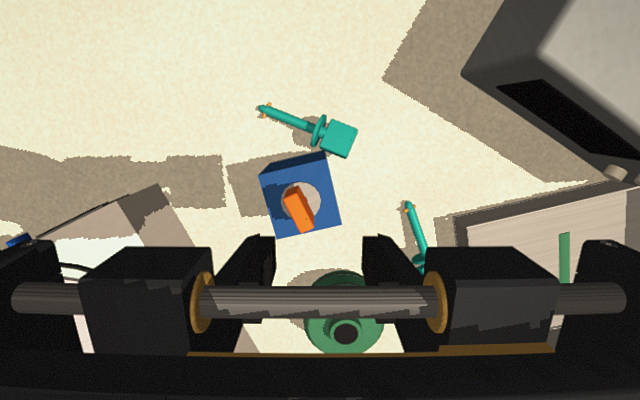

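The wrist view shows the orange wing at (row 208, col 299) on its silver flange in the blue stand. Turquoise look-alikes are at (138, 335) and (262, 418), and the green filter is at (320, 345). Next I fit the wing box to the mask.

```bash
cat >> h.py <<'E'
from scipy.optimize import minimize
def omask(s):
    hsv=cv2.cvtColor(s["frame"],cv2.COLOR_RGB2HSV); m=((hsv[:,:,0]>3)&(hsv[:,:,0]<17)&(hsv[:,:,1]>160)&(hsv[:,:,2]>50)).astype(np.uint8)
    n,l,st,_=cv2.connectedComponentsWithStats(m); return (l==1+st[1:,4].argmax()).astype(np.uint8)
def fitwing(s,x0,zf):
    m=omask(s); k=8; ys,xs=np.nonzero(m); oy,ox=ys.min()-15,xs.min()-15; h,w=ys.max()-oy+15,xs.max()-ox+15
    M=cv2.resize(m[oy:oy+h,ox:ox+w]*255,(w*k,h*k),interpolation=cv2.INTER_LINEAR)>127
    B=np.array([[a*.018,b*.007,c] for a in(1,-1) for b in(1,-1) for c in(.010,.044)])
    def cost(v):
        c,si=np.cos(v[2]),np.sin(v[2]); P=np.c_[v[0]+c*B[:,0]-si*B[:,1],v[1]+si*B[:,0]+c*B[:,1],zf+B[:,2]]
        hu=cv2.convexHull((((px(P,s)-[ox,oy]+.5)*k)).astype(np.float32)).astype(np.int32)
        I=np.zeros(M.shape,np.uint8);cv2.fillConvexPoly(I,hu,1); I=I>0
        return 1-(I&M).sum()/(I|M).sum()
    best=min((minimize(cost,[x0[0],x0[1],y],method="Nelder-Mead",options=dict(initial_simplex=[[x0[0],x0[1],y],[x0[0]+.006,x0[1],y],[x0[0],x0[1]+.006,y],[x0[0],x0[1],y+.2]],xatol=1e-5,fatol=1e-4)) for y in np.arange(0,3.1,.4)),key=lambda o:o.fun)
    return best.x,best.fun
E
python3 - <<'E'
from h import *
for n in("wrist","scene","side"):
    v,f=fitwing(r.snapshot(n),(.42,.25),.085); print(n,v.round(4),np.degrees(v[2])%180,f)
print(r.get_state()["tool_pos"],r.get_state()["eef_rot"])
E
```

```text
wrist [0.4198 0.2508 3.2987] 9.000293906349384 0.11713501291989659
scene [0.42 0.25 0.  ] 0.0 1.0
side [0.42 0.25 0.  ] 0.0 1.0
[0.40500315 0.27574979 0.25075739] [ 0.78094561  0.62457343  0.00263105 -0.00500648]
```

Call:
{"fn": "move_arm", "kwargs": {
  "targets": [
    [[0, 0, 0.127, 0.005, -0.008, -0.01, 0.45], [0, 0, 0.127, 0.005, -0.008, -0.02, 0.45], [0, 0, 0.127, 0.005, -0.008, -0.02, 0.45], [0, 0, 0, 0, 0, 0, 0.45]]
  ]
}}

```text
clock: 3.5
tool_pos: [0.4183, 0.2559, 0.2004]
eef_rot: [0.64, 0.769, 0.003, -0.006]
contact_force: [-0.3, 0.5, 0.2]
opening: 0.45
```

```bash
cat >> h.py <<'E'
def stt():
    s=r.get_state(); q=s["eef_rot"]
    from scipy.spatial.transform import Rotation as R
    m=R.from_quat(q).as_matrix(); print("t%.2f"%s["clock"],"pos",s["tool_pos"].round(4),"yawx %.1f"%(np.degrees(np.arctan2(m[1,0],m[0,0]))),"zaxis",m[:,2].round(4),"F",s["contact_force"].round(1),"M",s["moment"].round(2),"open %.3f"%s["opening"],"q",s["q"].round(3)); return s
E
python3 - <<'E'
from h import *
stt();s=r.snapshot("wrist")
v,f=fitwing(s,(.42,.25),.085); print(v.round(4),np.degrees(v[2])%180,f);stt()
E
```

```text
t3.50 pos [0.4183 0.2559 0.2004] yawx 100.5 zaxis [-0.0055  0.0133 -0.9999] F [-0.3  0.5  0.2] M [-0.04  0.    0.04] open 0.450 q [-0.412  0.609 -0.35   2.013  0.344  0.571  0.759]
[0.4195 0.2507 0.211 ] 12.091214841544552 0.1022199757917559
t3.55 pos [0.4184 0.2574 0.2015] yawx 100.4 zaxis [-0.0041  0.0154 -0.9999] F [-0.2  0.9  1. ] M [0.07 0.01 0.01] open 0.450 q [-0.413  0.607 -0.351  2.012  0.342  0.572  0.757]
```

Call:
{"fn": "move_arm", "kwargs": {
  "targets": [
    [[-0.015, -0.004, 0.02, 0.001, -0.006, -0.03, 0.45], [0, 0, 0, 0, 0, -0.03, 0.45], [0, 0, 0, 0, 0, -0.015, 0.45], [0, 0, 0, 0, 0, 0, 0.45]]
  ]
}}

```text
clock: 3.95
tool_pos: [0.4205, 0.258, 0.1289]
eef_rot: [0.635, 0.772, 0.006, 0.001]
contact_force: [0.5, -0.6, -0.2]
opening: 0.449
```

```bash
python3 - <<'E'
from h import *
stt();s=r.snapshot("wrist");v,f=fitwing(s,(.42,.25),.085); print(v.round(4),np.degrees(v[2])%180,f);stt()
E
```

```text
t3.95 pos [0.4205 0.258  0.1289] yawx 101.1 zaxis [ 0.008   0.0078 -0.9999] F [ 0.5 -0.6 -0.2] M [0.01 0.01 0.04] open 0.449 q [-0.494  0.729 -0.241  2.071  0.441  0.378  0.678]
[0.4204 0.2509 0.1949] 11.16868118824095 0.1283974494575565
t4.00 pos [0.4209 0.2585 0.1298] yawx 101.2 zaxis [ 0.009   0.009  -0.9999] F [ 1.  -0.3  0.2] M [ 0.07 -0.08 -0.04] open 0.451 q [-0.493  0.727 -0.242  2.07   0.441  0.379  0.679]
```

Call:
{"fn": "move_arm", "kwargs": {
  "targets": [
    [[-0.009, 0.009, 0, 0, -0.0075, 0, 0.45], [0, 0, 0, 0, -0.001, -0.012, 0.45], [0, 0, 0, 0, -0.001, -0.01, 0.45]]
  ]
}}

```text
clock: 4.3
tool_pos: [0.423, 0.2511, 0.112]
eef_rot: [0.636, 0.772, 0.004, 0.001]
contact_force: [0.4, 0.3, 0.1]
opening: 0.455
```

```bash
python3 - <<'E'
from h import *
stt();s=r.snapshot("wrist");v,f=fitwing(s,(.42,.25),.085); print(v.round(4),np.degrees(v[2])%180,f);stt()
E
```

```text
t4.30 pos [0.423  0.2511 0.112 ] yawx 101.1 zaxis [ 0.0065  0.0044 -1.    ] F [0.4 0.3 0.1] M [ 0.   -0.05  0.01] open 0.455 q [-0.497  0.759 -0.215  2.082  0.462  0.337  0.672]
[0.4209 0.2509 0.2041] 11.691309613178504 0.1986028488784588
t4.35 pos [0.4226 0.2504 0.1107] yawx 101.0 zaxis [ 0.005  0.003 -1.   ] F [ 0.7  0.2 -1.2] M [-0.02  0.03  0.02] open 0.451 q [-0.497  0.761 -0.214  2.083  0.462  0.336  0.671]
```

Call:
{"fn": "move_arm", "kwargs": {
  "targets": [
    [[-0.003, 0.005, 0, -0.002, 0, -0.005, 0.45], [0, 0, 0, 0, 0, 0, 0.1], [0, 0, 0, 0, 0, 0, 0.1], [0, 0, 0, 0, 0, 0, 0.1], [0, 0, 0, 0, 0, 0, 0.1]]
  ],
  "force": 20
}}

```text
clock: 4.85
tool_pos: [0.4211, 0.2504, 0.1067]
eef_rot: [0.636, 0.771, 0.0, 0.0]
contact_force: [-0.2, -0.3, -1.9]
opening: 0.158
```

```bash
python3 - <<'E'
from h import *
stt()
E
```

```text
t4.85 pos [0.4211 0.2504 0.1067] yawx 101.0 zaxis [ 8.e-04  1.e-04 -1.e+00] F [-0.2 -0.3 -1.9] M [-0.02  0.03  0.03] open 0.158 q [-0.502  0.769 -0.21   2.084  0.463  0.331  0.668]
```

Call:
{"fn": "move_arm", "kwargs": {
  "targets": [
    [[0, 0, 0, 0, 0, 0.03, 0.1], [0, 0, 0, 0, 0, 0.04, 0.1], [0, 0, 0, 0, 0, 0.045, 0.1], [0, 0, 0, 0, 0, 0.045, 0.1], [0, 0, 0, 0, 0, 0.015, 0.1]]
  ]
}}

```text
clock: 5.35
tool_pos: [0.4178, 0.2484, 0.2849]
eef_rot: [0.636, 0.772, -0.004, -0.001]
contact_force: [0.1, 1.4, -3.3]
opening: 0.157
```

```bash
python3 - <<'E'
from h import *
stt();s=r.snapshot("side");a=r.snapshot("scene");save("lift.png",np.hstack([cv2.resize(s["frame"][60:240,170:370],(400,360)),cv2.resize(a["frame"][100:280,380:580],(400,360))]))
E
```

```text
t5.35 pos [0.4178 0.2484 0.2849] yawx 101.1 zaxis [-0.0072 -0.0052 -1.    ] F [ 0.1  1.4 -3.3] M [ 0.03 -0.02 -0.04] open 0.157 q [-0.348  0.485 -0.429  1.913  0.27   0.809  0.84 ]
```

View pics/lift.png

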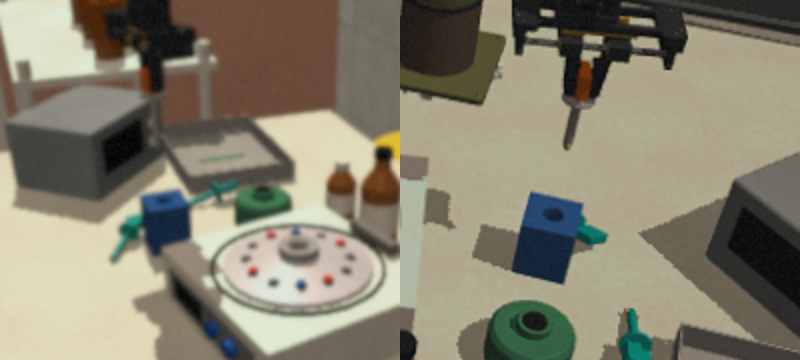

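The screw is held upright and the stand is empty. The turquoise look-alikes toppled by themselves: the pre-move crop hub.png already shows one lying. Now I carry the screw to the hub, turning it anticlockwise for later travel.

Call:
{"fn": "move_arm", "kwargs": {
  "targets": [
    [[0, 0, 0.14, 0.016, -0.037, 0, 0.1], [0, 0, 0.14, 0.016, -0.037, 0, 0.1], [0, 0, 0.14, 0.016, -0.037, 0, 0.1], [0, 0, 0.14, 0.016, -0.037, 0, 0.1], [0, 0, 0.14, 0.016, -0.037, 0, 0.1]]
  ]
}}

```text
clock: 5.95
tool_pos: [0.4928, 0.0636, 0.2769]
eef_rot: [0.313, 0.95, -0.007, -0.005]
contact_force: [1.3, -0.2, -2.4]
opening: 0.158
```

Call:
{"fn": "move_arm", "kwargs": {
  "targets": [
    [[0, 0, 0.14, 0.016, -0.037, 0, 0.1], [0, 0, 0.14, 0.016, -0.037, 0, 0.1], [0, 0, 0.1, 0.016, -0.03, 0, 0.1], [0, 0, 0, 0, 0, 0, 0.1]]
  ]
}}

```text
clock: 6.35
tool_pos: [0.5389, -0.0538, 0.2673]
eef_rot: [0.123, 0.992, -0.011, -0.01]
contact_force: [-0.9, -0.2, -2.2]
opening: 0.155
```

```bash
python3 - <<'E'
from h import *
stt();s=r.snapshot("wrist"); save("w2.png",s["frame"]); stt()
for q in("well_mouth","hub"): print(q,[(d["centre"],d["score"]) for d in r.find_in(s,q)])
E
```

```text
t6.35 pos [ 0.5389 -0.0538  0.2673] yawx 165.8 zaxis [-0.0235 -0.0197 -0.9995] F [-0.9 -0.2 -2.2] M [ 0.1   0.11 -0.02] open 0.155 q [ 0.436  0.646 -0.733  1.762  0.529  0.969  2.375]
t6.40 pos [ 0.5376 -0.0512  0.2672] yawx 165.9 zaxis [-0.0252 -0.0181 -0.9995] F [ 0.   0.  -2.7] M [0.16 0.07 0.05] open 0.158 q [ 0.433  0.645 -0.734  1.765  0.527  0.968  2.373]
well_mouth [([143.1, 310.5], 0.66)]
hub [([147.2, 307.4], 0.98)]
```

View pics/w2.png

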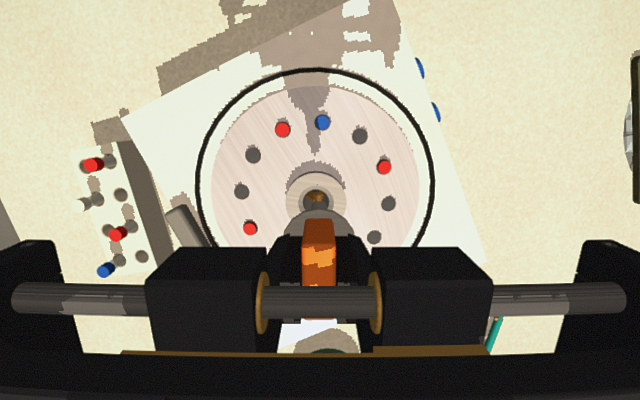

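```bash
cat >> h.py <<'E'
def ringfit(s,c0,z=.0955):
    # dark ring around the rotor: for each angle darkest pixel on a radial ray at height z
    g=cv2.GaussianBlur(cv2.cvtColor(s["frame"],cv2.COLOR_RGB2GRAY),(3,3),0).astype(np.float32); R=np.arange(.108,.130,.0003); pts=[]
    for t in np.radians(np.arange(0,360,2)):
        u=px(np.c_[c0[0]+R*np.cos(t),c0[1]+R*np.sin(t),0*R+z],s).astype(np.float32)
        if (u<2).any() or (u[:,0]>637).any() or (u[:,1]>232).any(): continue
        v=cv2.remap(g,u[:,0].copy(),u[:,1].copy(),1).ravel(); 
        if v.min()>70 or v.max()<130: continue
        w=np.clip(90-v,0,None); m=(w*R).sum()/w.sum(); pts.append([c0[0]+m*np.cos(t),c0[1]+m*np.sin(t)])
    P=np.array(pts)
    from scipy.optimize import least_squares
    o=least_squares(lambda p:np.hypot(*(P-p[:2]).T)-p[2],[*c0,.118],loss="soft_l1",f_scale=.001)
    return o.x,np.median(abs(o.fun)),len(P)
E
python3 - <<'E'
from h import *
s=r.snapshot("wrist"); st=stt(); c,e,n=ringfit(s,(.545,-.05)); print(c.round(4),e,n); c,e,n=ringfit(s,c[:2]); print(c.round(4),e,n)
K=6;x0,y0=250,140
im=cv2.resize(s["frame"][y0:y0+100,x0:x0+130],None,fx=K,fy=K,interpolation=cv2.INTER_CUBIC)
t=np.linspace(0,2*np.pi,90)
for R,z,col in((.028,.13,(0,255,0)),(.0163,.13,(0,255,0)),(.0123,.126,(0,255,0)),(.0075,.075,(255,0,255)),(.105,.101,(255,255,0))):
    for u in px(np.c_[c[0]+R*np.cos(t),c[1]+R*np.sin(t),0*t+z],s): cv2.circle(im,(int((u[0]-x0+.5)*K),int((u[1]-y0+.5)*K)),1,col,-1)
save("w2z.png",im)
E
```

```text
t6.55 pos [ 0.5375 -0.046   0.2694] yawx 166.3 zaxis [-0.0221 -0.0163 -0.9996] F [-0.8  0.5 -2. ] M [ 0.16 -0.01  0.01] open 0.157 q [ 0.428  0.641 -0.739  1.766  0.526  0.968  2.372]
[ 0.5405 -0.0462  0.1208] 0.00020691510334595875 113
[ 0.5404 -0.0464  0.1207] 0.00014169789143199385 111
```

View pics/w2z.png

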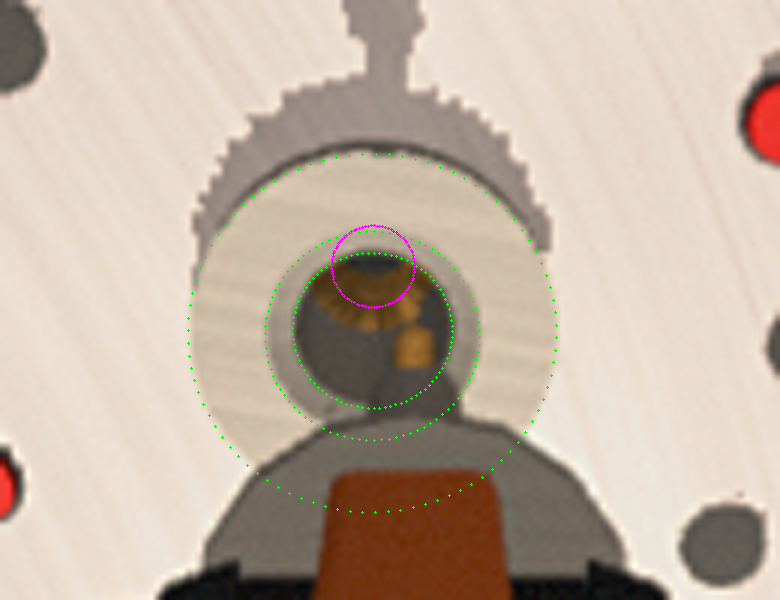

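The overlay fits: the well is at (0.5404, -0.0464). Brass is visible in the bore from about (315, 280) to (430, 305) of this crop. I'll slide the tool back so the camera looks straight down the bore and can see the gaps.

Call:
{"fn": "move_arm", "kwargs": {
  "targets": [
    [[0.016, -0.022, 0, 0.012, 0.045, 0, 0.1], [0, 0, 0, 0.012, 0.045, 0, 0.1], [0, 0, 0, 0, 0, 0, 0.1]]
  ]
}}

```text
clock: 6.85
tool_pos: [0.5597, 0.0505, 0.2688]
eef_rot: [0.118, 0.993, 0.001, -0.001]
contact_force: [0.4, -0.4, -1.8]
opening: 0.155
```

```bash
python3 - <<'E'
from h import *
s=r.snapshot("wrist"); st=stt(); c,e,n=ringfit(s,(.5404,-.0464)); print(c.round(4),e,n)
u0=px([[c[0],c[1],.13]],s)[0]; x0,y0=int(u0[0])-24,int(u0[1])-24;K=12; print(u0)
im=cv2.resize(s["frame"][y0:y0+48,x0:x0+48],None,fx=K,fy=K,interpolation=cv2.INTER_CUBIC)
t=np.linspace(0,2*np.pi,72,endpoint=False)
def D(P,col):
    for u in px(P,s): cv2.circle(im,(int((u[0]-x0+.5)*K),int((u[1]-y0+.5)*K)),2,col,-1)
for R,z,col in((.0123,.126,(0,255,0)),(.0075,.075,(255,0,255)),(.0123,.075,(255,0,255))): D(np.c_[c[0]+R*np.cos(t),c[1]+R*np.sin(t),0*t+z],col)
D([[c[0]+R,c[1],.13] for R in np.arange(.012,.024,.001)],(255,0,0)); D([[c[0],c[1]+R,.13] for R in np.arange(.012,.024,.001)],(0,0,255))
im=np.clip(im.astype(float)*1.6,0,255).astype(np.uint8)
save("well.png",im)
g=s["frame"].astype(np.float32)
T=np.radians(np.arange(0,360,5)); R=np.linspace(.0085,.0115,5)
for a in T:
    u=px(np.c_[c[0]+R*np.cos(a),c[1]+R*np.sin(a),0*R+.075],s).astype(np.float32); v=cv2.remap(g,u[:,0].copy(),u[:,1].copy(),1)[:,0]
    print(int(round(np.degrees(a))),(v[:,0]-v[:,2]).mean().round(),end="; ")
E
```

```text
t6.90 pos [0.559  0.0468 0.2684] yawx 166.3 zaxis [-0.0028 -0.0025 -1.    ] F [ 1.2 -1.  -1. ] M [0.06 0.14 0.01] open 0.153 q [ 0.257  0.662 -0.73   1.721  0.523  0.967  2.227]
[ 0.5403 -0.0473  0.1205] 0.00024197168293355747 120
[312.53865944  74.66485997]
0 53.0; 5 52.0; 10 55.0; 15 49.0; 20 46.0; 25 45.0; 30 42.0; 35 36.0; 40 32.0; 45 34.0; 50 32.0; 55 28.0; 60 30.0; 65 29.0; 70 30.0; 75 30.0; 80 29.0; 85 28.0; 90 30.0; 95 29.0; 100 29.0; 105 33.0; 110 38.0; 115 47.0; 120 43.0; 125 37.0; 130 38.0; 135 45.0; 140 54.0; 145 62.0; 150 71.0; 155 80.0; 160 77.0; 165 64.0; 170 53.0; 175 57.0; 180 59.0; 185 57.0; 190 57.0; 195 57.0; 200 63.0; 205 64.0; 210 60.0; 215 60.0; 220 55.0; 225 58.0; 230 57.0; 235 55.0; 240 67.0; 245 79.0; 250 81.0; 255 76.0; 260 63.0; 265 66.0; 270 70.0; 275 63.0; 280 71.0; 285 87.0; 290 102.0; 295 97.0; 300 72.0; 305 56.0; 310 48.0; 315 46.0; 320 48.0; 325 55.0; 330 66.0; 335 74.0; 340 75.0; 345 74.0; 350 75.0; 355 61.0;
```

View pics/well.png

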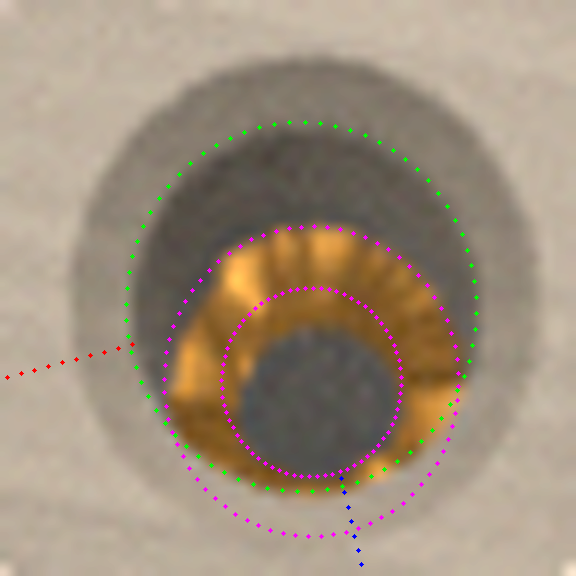

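Call:
{"fn": "move_arm", "kwargs": {
  "targets": [
    [[0, 0, 0, -0.008, -0.032, -0.03, 0.1], [0, 0, 0, 0, 0, 0, 0.1]]
  ]
}}

```text
clock: 7.1
tool_pos: [0.5497, 0.0158, 0.2377]
eef_rot: [0.116, 0.993, -0.002, -0.001]
contact_force: [-1.4, -1.3, -1.8]
opening: 0.158
```

```bash
cat > well.py <<'E'
from h import *
import sys
ss=[r.snapshot("wrist") for _ in range(4)]; s=ss[-1]; st=stt(); c,e,n=ringfit(s,(.5404,-.0468)); print(c.round(4),e,n)
us=[px([[c[0],c[1],.075]],k)[0] for k in ss]; print(us)
u0=us[-1]; K=14
acc=0
for k,u in zip(ss,us):
    M=np.float32([[K,0,280-u[0]*K],[0,K,280-u[1]*K]]); acc=acc+cv2.warpAffine(k["frame"],M,(560,560),flags=cv2.INTER_CUBIC).astype(float)
acc/=len(ss); raw=acc.copy()
im=np.clip(acc*1.9,0,255).astype(np.uint8).copy()
f=lambda P:(px(P,s)-u0)*K+280
t=np.linspace(0,2*np.pi,72,endpoint=False)
for R,z,col in((.0123,.126,(0,255,0)),(.0075,.075,(255,0,255)),(.0123,.075,(255,0,255))):
    for u in f(np.c_[c[0]+R*np.cos(t),c[1]+R*np.sin(t),0*t+z]): cv2.circle(im,tuple(int(v) for v in u),1,col,-1)
for a in range(0,360,30):
    u=f([[c[0]+.0135*np.cos(np.radians(a)),c[1]+.0135*np.sin(np.radians(a)),.075]])[0]; cv2.putText(im,str(a),(int(u[0])-14,int(u[1])+5),0,.45,(0,255,255),1)
save(sys.argv[1],im)
E
python3 well.py well2.png
```

```text
t7.30 pos [0.5539 0.0224 0.2421] yawx 166.9 zaxis [ 0.0078  0.0034 -1.    ] F [-0.2  1.1 -1.7] M [ 0.13  0.11 -0.06] open 0.153 q [ 0.298  0.681 -0.717  1.782  0.563  0.885  2.24 ]
[ 0.5404 -0.0469  0.1206] 0.0002815440543583875 102
[array([311.42369077, 120.34767718]), array([313.67515491, 113.90317184]), array([314.94242638, 111.45203171]), array([315.67654124, 110.602746  ])]
```

View pics/well2.png

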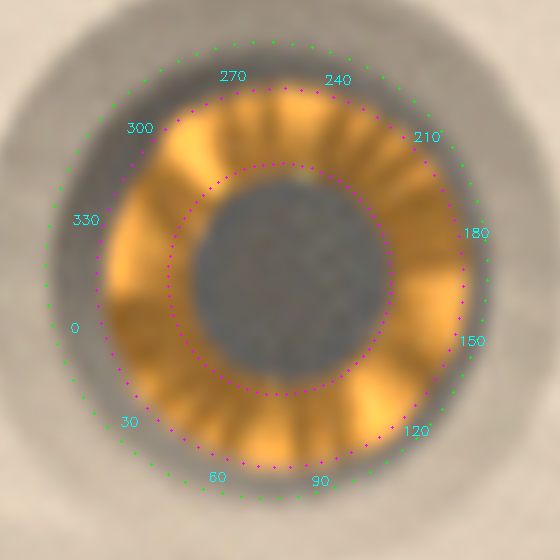

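The bore shows a two-fold pattern. Bright edges sit at about 293° and 343°, and at 117° and 160°, with a dim sector between each pair. So the gaps are probably centred near 138° and 318°. The lugs are now at about 77°, so I turn clockwise by about 100° to approach from the anticlockwise side, and move over the well.

Call:
{"fn": "move_arm", "kwargs": {
  "targets": [
    [[0, 0, -0.14, -0.004, -0.02, 0.01, 0.1], [0, 0, -0.14, -0.004, -0.02, 0.005, 0.1], [0, 0, -0.14, -0.004, -0.02, 0, 0.1], [0, 0, -0.14, 0, -0.008, 0, 0.1], [0, 0, -0.14, 0, 0, 0, 0.1]]
  ]
}}

```text
clock: 7.8
tool_pos: [0.5422, -0.0453, 0.2605]
eef_rot: [0.458, 0.889, 0.002, 0.007]
contact_force: [-1.1, 0.7, -1.5]
opening: 0.158
```

Call:
{"fn": "move_arm", "kwargs": {
  "targets": [
    [[0, 0, -0.14, 0, 0, 0, 0.1], [0, 0, -0.14, 0, 0, 0, 0.1], [0, 0, -0.14, 0, 0, 0, 0.1], [0, 0, -0.14, 0, 0, 0, 0.1], [0, 0, -0.14, 0, 0, 0, 0.1]]
  ]
}}

```text
clock: 8.3
tool_pos: [0.5431, -0.0436, 0.2637]
eef_rot: [0.745, 0.667, 0.001, 0.009]
contact_force: [-0.1, -0.7, -2.3]
opening: 0.156
```

```bash
python3 - <<'E'
from h import *
stt()
E
```

```text
t8.30 pos [ 0.5431 -0.0436  0.2637] yawx 83.7 zaxis [ 0.014  -0.0115 -0.9998] F [-0.1 -0.7 -2.3] M [-0.01  0.04 -0.04] open 0.156 q [ 0.186  0.569 -0.318  1.802  0.256  0.797  1.198]
```

Call:
{"fn": "move_arm", "kwargs": {
  "targets": [
    [[0.011, 0.014, -0.13, -0.0025, -0.003, 0, 0.1], [0, 0, -0.13, 0, 0, -0.005, 0.1], [0, 0, 0, 0, 0, -0.005, 0.1], [0, 0, 0, 0, 0, 0, 0.1]]
  ]
}}

```text
clock: 8.7
tool_pos: [0.5415, -0.0435, 0.2558]
eef_rot: [0.826, 0.563, 0.001, 0.001]
contact_force: [-0.3, 0.3, -3.0]
opening: 0.156
```

```bash
python3 - <<'E'
from h import *
stt(); a=r.snapshot("scene"); b=r.snapshot("side"); st=stt()
ims=[]
for s in (a,b):
    u=px([[.5404,-.0468,.16]],s)[0].astype(int); im=cv2.resize(s["frame"][u[1]-45:u[1]+35,u[0]-30:u[0]+30],None,fx=6.6,fy=6.6,interpolation=cv2.INTER_CUBIC)
    p=st["tool_pos"]; f=lambda P:((px(P,s)-u+[30,45]+.5)*6.6)
    for z in np.arange(.13,.30,.004):
        q=f([[.5404,-.0468,z]])[0]; cv2.circle(im,tuple(int(v) for v in q),1,(0,255,0),-1)
    ims.append(im)
save("over.png",np.hstack(ims))
E
```

```text
t8.70 pos [ 0.5415 -0.0435  0.2558] yawx 68.6 zaxis [ 0.0028  0.     -1.    ] F [-0.3  0.3 -3. ] M [-0.03 -0.04  0.02] open 0.156 q [ 0.148  0.576 -0.246  1.807  0.191  0.778  1.001]
t8.80 pos [ 0.5418 -0.0435  0.2562] yawx 68.5 zaxis [ 3.6e-03  5.0e-04 -1.0e+00] F [-0.3  0.1 -1.8] M [ 0.02 -0.05 -0.02] open 0.162 q [ 0.148  0.576 -0.247  1.807  0.19   0.778  1.   ]
```

View pics/over.png

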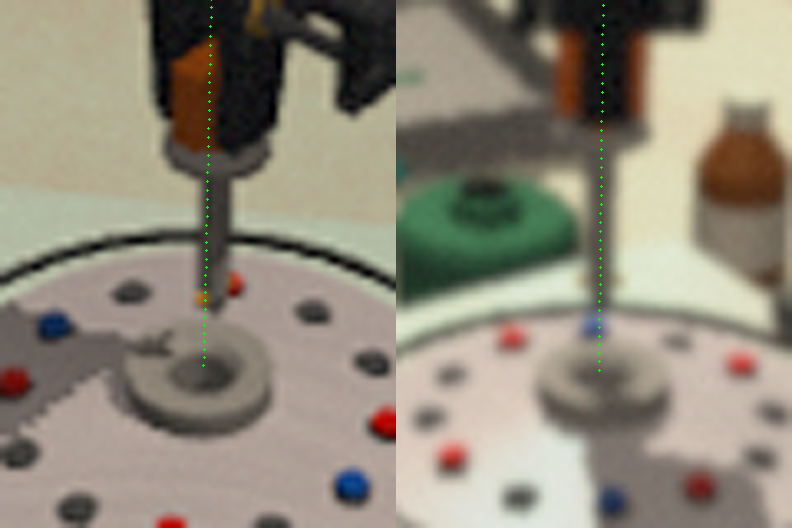

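The pictures agree with the readout: the screw hangs upright, about 3.5 mm too far in +y. I'll correct that and descend.

Call:
{"fn": "move_arm", "kwargs": {
  "targets": [
    [[0, 0.003, 0, -0.0013, -0.0035, 0, 0.1], [0, 0, 0, 0, 0, -0.012, 0.1], [0, 0, 0, 0, 0, -0.012, 0.1], [0, 0, 0, 0, 0, 0, 0.1]]
  ]
}}

```text
clock: 9.2
tool_pos: [0.5406, -0.0476, 0.2309]
eef_rot: [0.825, 0.564, 0.001, 0.0]
contact_force: [0.4, -0.2, -2.8]
opening: 0.159
```

```bash
python3 - <<'E'
from h import *
stt()
E
```

```text
t9.20 pos [ 0.5406 -0.0476  0.2309] yawx 68.7 zaxis [ 1.6e-03  9.0e-04 -1.0e+00] F [ 0.4 -0.2 -2.8] M [0.01 0.07 0.03] open 0.159 q [ 0.15   0.609 -0.239  1.836  0.206  0.718  0.997]
```

Call:
{"fn": "move_arm", "kwargs": {
  "targets": [
    [[0, 0, 0, 0, 0.0006, -0.008, 0.1], [0, 0, 0, 0, 0, -0.008, 0.1], [0, 0, 0, 0, 0, 0, 0.1]]
  ]
}}

```text
clock: 9.5
tool_pos: [0.5405, -0.0471, 0.2133]
eef_rot: [0.825, 0.565, 0.001, -0.0]
contact_force: [0.3, -1.1, -2.1]
opening: 0.157
```

Call:
{"fn": "move_arm", "kwargs": {
  "targets": [
    [[0, 0, 0, 0, 0, -0.006, 0.1], [0, 0, 0, 0, 0, -0.006, 0.1], [0, 0, 0, 0, 0, 0, 0.1]]
  ]
}}

```text
clock: 9.8
tool_pos: [0.5408, -0.047, 0.2004]
eef_rot: [0.825, 0.565, 0.001, -0.0]
contact_force: [-0.3, -0.4, -2.5]
opening: 0.15
```

Call:
{"fn": "move_arm", "kwargs": {
  "targets": [
    [[0, 0, 0, 0, 0, -0.008, 0.1], [0, 0, 0, 0, 0, -0.008, 0.1], [0, 0, 0, 0, 0, 0, 0.1]]
  ]
}}

```text
clock: 10.1
tool_pos: [0.541, -0.047, 0.1832]
eef_rot: [0.825, 0.565, 0.001, 0.0]
contact_force: [-1.3, 0.1, -2.0]
opening: 0.156
```

Call:
{"fn": "move_arm", "kwargs": {
  "targets": [
    [[0, 0, 0, 0, 0, -0.005, 0.1], [0, 0, 0, 0, 0, -0.005, 0.1], [0, 0, 0, 0, 0, 0, 0.1]]
  ]
}}

```text
clock: 10.4
tool_pos: [0.5411, -0.047, 0.1722]
eef_rot: [0.825, 0.565, 0.001, 0.0]
contact_force: [-0.1, -1.5, -1.8]
opening: 0.158
```

```bash
python3 - <<'E'
from h import *
stt()
E
```

```text
t10.40 pos [ 0.5411 -0.047   0.1722] yawx 68.8 zaxis [ 0.0023  0.0013 -1.    ] F [-0.1 -1.5 -1.8] M [-0.02 -0.    0.  ] open 0.158 q [ 0.128  0.696 -0.207  1.89   0.242  0.577  0.964]
```

Call:
{"fn": "move_arm", "kwargs": {
  "targets": [
    [[0, 0, 0, 0, 0, -0.003, 0.1], [0, 0, 0, 0, 0, -0.0025, 0.1], [0, 0, 0, 0, 0, 0, 0.1]]
  ]
}}

```text
clock: 10.7
tool_pos: [0.5413, -0.0469, 0.1663]
eef_rot: [0.825, 0.565, 0.001, 0.0]
contact_force: [1.2, -0.3, -2.2]
opening: 0.153
```

Call:
{"fn": "move_arm", "kwargs": {
  "targets": [
    [[0, 0, 0, 0, 0, -0.0015, 0.1], [0, 0, 0, 0, 0, 0, 0.1]]
  ]
}}

```text
clock: 10.9
tool_pos: [0.5414, -0.0469, 0.1648]
eef_rot: [0.825, 0.565, 0.002, 0.0]
contact_force: [-0.1, 0.2, -2.4]
opening: 0.157
```

Call:
{"fn": "move_arm", "kwargs": {
  "targets": [
    [[0, 0, 0, 0, 0, -0.001, 0.1], [0, 0, 0, 0, 0, 0, 0.1]]
  ]
}}

```text
clock: 11.1
tool_pos: [0.5416, -0.047, 0.1639]
eef_rot: [0.825, 0.565, 0.002, 0.001]
contact_force: [0.6, 0.3, -1.7]
opening: 0.157
```

Call:
{"fn": "move_arm", "kwargs": {
  "targets": [
    [[0, 0, 0, -0.0005, 0, -0.001, 0.1], [0, 0, 0, 0, 0, 0, 0.1]]
  ]
}}

```text
clock: 11.3
tool_pos: [0.5415, -0.047, 0.1633]
eef_rot: [0.825, 0.565, 0.002, 0.001]
contact_force: [-0.7, -0.8, -0.3]
opening: 0.154
```

Call:
{"fn": "move_arm", "kwargs": {
  "targets": [
    [[0, 0, 0, 0, 0, -0.001, 0.1], [0, 0, 0, 0, 0, 0, 0.1]]
  ]
}}

```text
clock: 11.5
tool_pos: [0.5416, -0.0471, 0.1629]
eef_rot: [0.825, 0.565, 0.002, 0.001]
contact_force: [-0.3, -0.4, 0.4]
opening: 0.158
```

Contact came at the expected depth (TCP z ≈ 0.163), with about 2.6 N of pressure. Now I turn clockwise under light pressure.

Call:
{"fn": "move_arm", "kwargs": {
  "targets": [
    [[0, 0, -0.06, 0, 0, -0.001, 0.1], [0, 0, -0.06, 0, 0, -0.001, 0.1], [0, 0, -0.06, 0, 0, -0.001, 0.1]]
  ]
}}

```text
clock: 11.8
tool_pos: [0.5411, -0.048, 0.1595]
eef_rot: [0.874, 0.485, 0.002, 0.001]
contact_force: [-0.8, 0.5, -1.5]
opening: 0.153
```

```bash
python3 - <<'E'
from h import *
stt()
E
```

```text
t11.80 pos [ 0.5411 -0.048   0.1595] yawx 58.0 zaxis [ 4.5e-03 -7.0e-04 -1.0e+00] F [-0.8  0.5 -1.5] M [-0.01  0.02 -0.06] open 0.153 q [ 0.091  0.713 -0.146  1.903  0.189  0.534  0.831]
```

It is dropping already, with lugs at about 148° as predicted. I lower straight down now.

Call:
{"fn": "move_arm", "kwargs": {
  "targets": [
    [[0, 0, -0.03, 0, 0.0008, -0.0015, 0.1], [0, 0, 0, 0, 0, -0.0015, 0.1], [0, 0, 0, 0, 0, 0, 0.1]]
  ]
}}

```text
clock: 12.1
tool_pos: [0.5407, -0.047, 0.1556]
eef_rot: [0.882, 0.472, 0.001, 0.001]
contact_force: [-0.4, -0.3, -2.3]
opening: 0.156
```

Call:
{"fn": "move_arm", "kwargs": {
  "targets": [
    [[0, 0, 0, 0, 0, -0.0015, 0.1], [0, 0, 0, 0, 0, 0, 0.1]]
  ]
}}

```text
clock: 12.3
tool_pos: [0.541, -0.047, 0.1546]
eef_rot: [0.881, 0.472, 0.002, 0.001]
contact_force: [-0.7, -0.5, 0.8]
opening: 0.16
```

```bash
python3 - <<'E'
from h import *
stt()
E
```

```text
t12.30 pos [ 0.541  -0.047   0.1546] yawx 56.4 zaxis [ 0.004 -0.001 -1.   ] F [-0.7 -0.5  0.8] M [-0.04  0.28 -0.04] open 0.160 q [ 0.082  0.72  -0.135  1.907  0.181  0.522  0.808]
```

The lugs have dropped (TCP z 0.1546). I'm turning clockwise with the matching lead.

Call:
{"fn": "move_arm", "kwargs": {
  "targets": [
    [[0, 0, -0.09, 0, 0, -0.0003, 0.1], [0, 0, -0.09, 0, 0, -0.0004, 0.1], [0, 0, -0.09, 0, 0, -0.0004, 0.1]]
  ]
}}

```text
clock: 12.6
tool_pos: [0.5401, -0.0482, 0.1545]
eef_rot: [0.939, 0.345, 0.001, 0.002]
contact_force: [-0.9, -0.8, 3.4]
opening: 0.156
```

```bash
python3 - <<'E'
from h import *
stt()
E
```

```text
t12.60 pos [ 0.5401 -0.0482  0.1545] yawx 40.4 zaxis [ 0.0022 -0.0026 -1.    ] F [-0.9 -0.8  3.4] M [-0.27  0.48  0.02] open 0.156 q [ 0.038  0.719 -0.058  1.911  0.084  0.512  0.626]
```

Call:
{"fn": "move_arm", "kwargs": {
  "targets": [
    [[-0.002, 0.002, -0.09, 0.0005, 0.001, -0.0002, 0.1], [0, 0, -0.09, 0, 0.0003, -0.0003, 0.1], [0, 0, -0.09, 0, 0.0003, -0.0003, 0.1]]
  ]
}}

```text
clock: 12.9
tool_pos: [0.5404, -0.0474, 0.1543]
eef_rot: [0.978, 0.21, -0.001, 0.002]
contact_force: [0.2, 0.7, -0.2]
opening: 0.16
```

```bash
python3 - <<'E'
from h import *
stt()
E
```

```text
t12.90 pos [ 0.5404 -0.0474  0.1543] yawx 24.3 zaxis [-9.0e-04 -5.2e-03 -1.0e+00] F [ 0.2  0.7 -0.2] M [-0.09  0.09  0.05] open 0.160 q [-0.013  0.722  0.02   1.91  -0.017  0.511  0.441]
```

Call:
{"fn": "move_arm", "kwargs": {
  "targets": [
    [[0.005, 0, -0.09, 0, 0.0006, -0.0006, 0.1], [0, 0, -0.09, 0, 0.0003, -0.0006, 0.1], [0, 0, -0.05, 0, 0.0003, -0.0006, 0.1]]
  ]
}}

```text
clock: 13.2
tool_pos: [0.5407, -0.0471, 0.1528]
eef_rot: [0.996, 0.092, -0.0, 0.0]
contact_force: [-0.6, -1.0, 2.6]
opening: 0.156
```

```bash
python3 - <<'E'
from h import *
stt()
E
```

```text
t13.20 pos [ 0.5407 -0.0471  0.1528] yawx 10.5 zaxis [-2.e-04 -8.e-04 -1.e+00] F [-0.6 -1.   2.6] M [-0.23  0.28  0.01] open 0.156 q [-0.046  0.727  0.079  1.912 -0.107  0.507  0.29 ]
```

Call:
{"fn": "move_arm", "kwargs": {
  "targets": [
    [[0, 0, -0.09, 0, 0.0004, -0.0005, 0.1], [0, 0, -0.09, 0, 0.0003, -0.0005, 0.1], [0, 0, 0, 0, 0, 0, 0.1]]
  ]
}}

```text
clock: 13.5
tool_pos: [0.5408, -0.047, 0.1521]
eef_rot: [1.0, -0.001, 0.0, 0.001]
contact_force: [0.3, 0.1, -0.2]
opening: 0.16
```

```bash
python3 - <<'E'
from h import *
stt()
E
```

```text
t13.50 pos [ 0.5408 -0.047   0.1521] yawx -0.2 zaxis [ 3.0e-04 -1.5e-03 -1.0e+00] F [ 0.3  0.1 -0.2] M [-0.11  0.15  0.01] open 0.160 q [-0.076  0.731  0.129  1.914 -0.175  0.506  0.171]
```

Call:
{"fn": "move_arm", "kwargs": {
  "targets": [
    [[0, 0, -0.09, 0, 0.0002, -0.0007, 0.1], [0, 0, -0.09, 0, 0.0002, -0.0006, 0.1], [0, 0, 0, 0, 0, 0, 0.1]]
  ]
}}

```text
clock: 13.8
tool_pos: [0.5408, -0.047, 0.1518]
eef_rot: [0.996, -0.091, 0.0, 0.001]
contact_force: [-0.1, 0.2, -2.3]
opening: 0.157
```

```bash
python3 - <<'E'
from h import *
stt()
E
```

```text
t13.80 pos [ 0.5408 -0.047   0.1518] yawx -10.4 zaxis [ 6.0e-04 -1.5e-03 -1.0e+00] F [-0.1  0.2 -2.3] M [-0.16  0.04  0.01] open 0.157 q [-0.104  0.736  0.176  1.916 -0.241  0.509  0.057]
```

Call:
{"fn": "move_arm", "kwargs": {
  "targets": [
    [[0, 0, 0, 0, 0, -0.0008, 0.1], [0, 0, 0, 0, 0, 0, 0.1]]
  ]
}}

```text
clock: 14.0
tool_pos: [0.5409, -0.047, 0.1518]
eef_rot: [0.996, -0.088, 0.001, 0.001]
contact_force: [-0.4, -0.5, -2.2]
opening: 0.158
```

Call:
{"fn": "move_arm", "kwargs": {
  "targets": [
    [[0, 0, -0.05, 0, 0, -0.0006, 0.1], [0, 0, 0, 0, 0, 0, 0.1]]
  ]
}}

```text
clock: 14.2
tool_pos: [0.5409, -0.0471, 0.1517]
eef_rot: [0.994, -0.113, 0.001, 0.0]
contact_force: [-0.6, 0.4, -2.2]
opening: 0.157
```

```bash
python3 - <<'E'
from h import *
stt()
E
```

```text
t14.20 pos [ 0.5409 -0.0471  0.1517] yawx -13.0 zaxis [ 1.4e-03 -6.0e-04 -1.0e+00] F [-0.6  0.4 -2.2] M [-0.16  0.27 -0.03] open 0.157 q [-0.11   0.737  0.187  1.917 -0.258  0.509  0.029]
```

Call:
{"fn": "move_arm", "kwargs": {
  "targets": [
    [[0, 0, -0.08, 0, 0, -0.0008, 0.1]]
  ]
}}

```text
clock: 14.3
tool_pos: [0.541, -0.0472, 0.1516]
eef_rot: [0.988, -0.153, 0.001, 0.0]
contact_force: [-2.4, 0.4, 14.8]
opening: 0.152
```

```bash
python3 - <<'E'
from h import *
stt()
E
```

```text
t14.30 pos [ 0.541  -0.0472  0.1516] yawx -17.6 zaxis [ 1.8e-03 -3.0e-04 -1.0e+00] F [-2.4  0.4 14.8] M [-0.08  0.89  0.16] open 0.152 q [-0.122  0.739  0.208  1.918 -0.287  0.511 -0.022]
```

Call:
{"fn": "move_arm", "kwargs": {
  "targets": [
    [[0, 0, -0.08, 0, 0, -0.0008, 0.1]]
  ]
}}

```text
clock: 14.4
tool_pos: [0.5411, -0.0472, 0.1517]
eef_rot: [0.981, -0.193, 0.001, -0.0]
contact_force: [-3.5, 1.7, 10.4]
opening: 0.157
```

```bash
python3 - <<'E'
from h import *
stt(); a=r.snapshot("scene"); b=r.snapshot("side"); 
ims=[]
for s in (a,b):
    u=px([[.5404,-.0468,.14]],s)[0].astype(int); im=cv2.resize(s["frame"][u[1]-25:u[1]+25,u[0]-25:u[0]+25],(390,390),interpolation=cv2.INTER_CUBIC)
    k=390/50; t=np.linspace(0,2*np.pi,60)
    for R,z,c in((.028,.13,(0,255,0)),(.02,.134,(255,0,255)),(.02,.13,(255,255,0))):
        for q in px(np.c_[.5404+R*np.cos(t),-.0468+R*np.sin(t),0*t+z],s): cv2.circle(im,tuple(int(v) for v in (q-u+25.5)*k),1,c,-1)
    ims.append(im)
save("home.png",np.hstack(ims)); stt()
E
```

```text
t14.40 pos [ 0.5411 -0.0472  0.1517] yawx -22.3 zaxis [ 2.2e-03  1.0e-04 -1.0e+00] F [-3.5  1.7 10.4] M [-0.06  0.8   0.09] open 0.157 q [-0.134  0.741  0.229  1.919 -0.318  0.514 -0.074]
t14.50 pos [ 0.5411 -0.0472  0.1517] yawx -22.2 zaxis [ 2.2e-03 -3.0e-04 -1.0e+00] F [-2.3 -1.  10.7] M [-0.05  0.75 -0.04] open 0.157 q [-0.134  0.741  0.23   1.919 -0.317  0.514 -0.074]
```

View pics/home.png

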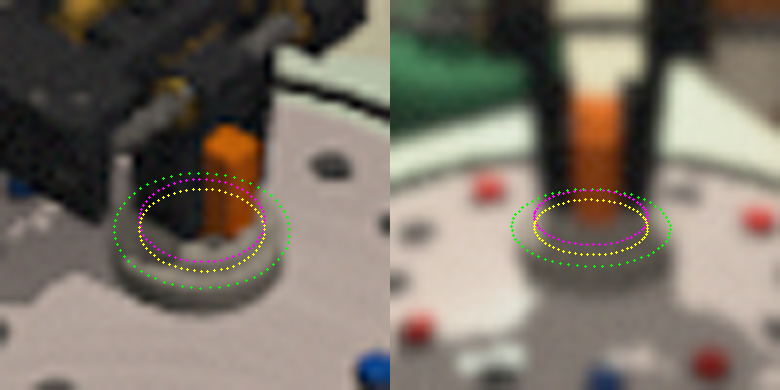

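The flange is seated: z stays at 0.1517 over the last 10–15° of turning, and the stiff contact peaked at about 17 N. I relax the pressure, then let go.

Call:
{"fn": "move_arm", "kwargs": {
  "targets": [
    [[0, 0, 0, 0, 0, 0, 0.1], [0, 0, 0, 0, 0, 0, 0.1]]
  ]
}}

```text
clock: 14.7
tool_pos: [0.541, -0.0472, 0.1518]
eef_rot: [0.981, -0.192, 0.001, -0.0]
contact_force: [-0.9, -0.8, 1.0]
opening: 0.158
```

```bash
python3 - <<'E'
from h import *
stt()
E
```

```text
t14.70 pos [ 0.541  -0.0472  0.1518] yawx -22.2 zaxis [ 2.3e-03 -2.0e-04 -1.0e+00] F [-0.9 -0.8  1. ] M [-0.16  0.24 -0.03] open 0.158 q [-0.134  0.741  0.229  1.919 -0.317  0.514 -0.073]
```

Call:
{"fn": "move_arm", "kwargs": {
  "targets": [
    [[0, 0, 0, 0, 0, 0, 0.25], [0, 0, 0, 0, 0, 0, 0.35], [0, 0, 0, 0, 0, 0, 0.45], [0, 0, 0, 0, 0, 0, 0.45]]
  ]
}}

```text
clock: 15.1
tool_pos: [0.5417, -0.0466, 0.1511]
eef_rot: [0.981, -0.192, 0.001, -0.0]
contact_force: [0.4, -1.0, 0.3]
opening: 0.445
```

Call:
{"fn": "move_arm", "kwargs": {
  "targets": [
    [[0, 0, 0, 0, 0, 0.015, 0.45], [0, 0, 0, 0, 0, 0.03, 0.45], [0, 0, 0, 0, 0, 0.04, 0.45], [0, 0, 0, 0, 0, 0.04, 0.45]]
  ]
}}

```text
clock: 15.5
tool_pos: [0.5375, -0.0458, 0.2742]
eef_rot: [0.982, -0.191, -0.005, 0.0]
contact_force: [1.1, -0.1, 0.2]
opening: 0.449
```

Call:
{"fn": "move_arm", "kwargs": {
  "targets": [
    [[0, 0, 0, -0.035, 0, 0.01, 0.45], [0, 0, 0, -0.035, 0, 0, 0.45], [0, 0, 0, 0, 0, 0, 0.45]]
  ]
}}

```text
clock: 15.8
tool_pos: [0.4695, -0.0464, 0.2901]
eef_rot: [0.982, -0.191, 0.001, -0.001]
contact_force: [-0.2, -0.8, 0.6]
opening: 0.452
```

```bash
python3 - <<'E'
from h import *
st=stt(); S=[r.snapshot(n) for n in("scene","side","wrist")]
for s in S[2:]:
    for z in(.13,.132,.134):
        try: v,f=fitwing(s,(.5405,-.047),z); print(z,v.round(4),np.degrees(v[2])%180,round(f,3))
        except Exception as e: print(e)
def crop(s,k,h):
    u=px([[.5404,-.0468,.14]],s)[0].astype(int); w=h; y,x=max(u[1]-h,0),max(u[0]-w,0)
    im=cv2.resize(s["frame"][y:y+2*h,x:x+2*w],(390,390),interpolation=cv2.INTER_CUBIC); kk=390/(2*h); t=np.linspace(0,2*np.pi,60)
    for R,z,c in((.028,.13,(0,255,0)),(.02,.134,(255,0,255))):
        for q in px(np.c_[.5404+R*np.cos(t),-.0468+R*np.sin(t),0*t+z],s): cv2.circle(im,tuple(int(v) for v in (q-[x,y]+.5)*kk),1,c,-1)
    return im
save("final.png",np.hstack([crop(S[0],0,25),crop(S[2],0,45)]))
E
```

```text
t15.80 pos [ 0.4695 -0.0464  0.2901] yawx -22.0 zaxis [ 2.9e-03  7.0e-04 -1.0e+00] F [-0.2 -0.8  0.6] M [-0.08  0.09 -0.02] open 0.452 q [-0.227  0.451  0.343  1.978 -0.22   0.745 -0.138]
0.13 [ 0.5404 -0.0459  1.2059] 69.0952044208762 0.124
0.132 [ 0.5398 -0.0456  1.202 ] 68.871503222965 0.136
0.134 [ 0.5396 -0.0453  4.3632] 69.99313222864757 0.148
```

View pics/final.png

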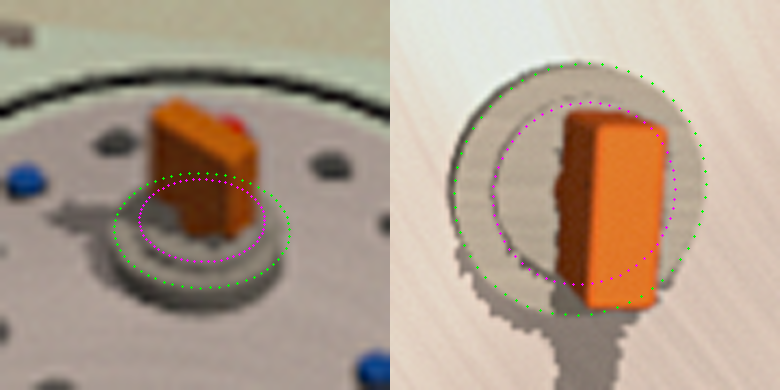

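```bash
python3 - <<'E'
from h import *
stt(); print(r.finish_job())
E
```

```text
t15.95 pos [ 0.4747 -0.046   0.2898] yawx -21.9 zaxis [ 7.7e-03 -2.0e-04 -1.0e+00] F [ 0.4  0.  -0.1] M [-0.06  0.12 -0.07] open 0.450 q [-0.227  0.456  0.342  1.969 -0.22   0.744 -0.139]
the job is handed in; nothing more can be done
None
```

The orange-winged screw is screwed home in the hub and released, and the job was handed in at about 16 s of the 72 s allowed; no verdict is reported.

- **Feeling for the thread:** Contact came at the expected depth with about 3 N. The lugs dropped about 10° into the clockwise turn, where the bore picture had suggested the gaps would be.
- **Turning home:** I turned it about 79° clockwise after the drop. The height did not change over the last 12° or so. The stiff contact at the end peaked at about 17 N, below the 25 N limit.
- **Flush on the rim:** The final pictures show the flange flat on the rim and the screw upright. The wing fit was best with the flange at rim height, and the gripper height at home gives the same 130 mm. I did not measure any remaining gap directly.
- **Let go:** The gripper is clear of the screw, with nothing touching (force readings near zero).

The network's "well" and "hub" centres were actually the whole centrifuge body, so I used my own fit to the ring around the rotor instead.

The two turquoise look-alikes toppled during the run. A picture from before the arm first moved already shows one of them lying down, so I take it they fell by themselves; for the other I have no such picture. I did not touch either one or check the other bystanders again at the end.

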